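# Crack the stuck lid of the parts canister and hold it just open

## Task

The lid of the round steel canister is bolted and stuck fast in its rubber seal. Slide the bolt outwards until you feel it come up against its stop, then pull the lid straight up until the seal lets go, and hold it level over the mouth, about 3 cm above where it sat, so that the canister can air. Finish still holding the lid there, clear of the seal, and leave everything else on the bench where it is.

Things in the scene. Friction and masses are not known exactly. Their poses are not given: they have to be found in the camera images.
- can: Fixed round canister of grey steel, 160 mm in diameter, rim 100 mm above the bench. Origin: centre of its underside, on the bench; z up; -x points from its axis to the bolt, which is on the side nearer the robot (turned by up to about 0.5 rad). A ledge 36 mm wide sticks out there to 193 mm from the axis and carries the bolt; a stop block (top 130 mm above the bench) stands at its outer end.
- lid: Loose aluminium lid on the rim, 152 mm in diameter, 14 mm thick, about 0.35 kg, top 114 mm above the bench when shut. Origin: centre of its underside; z up, y along its handle. Four sprung rubber lips grip its edge: pulling up takes some 12 to 20 N in the first 4 mm, then about 7 N; it is clear of the lips from 15 mm up, weighs 2.5 to 5 N and, let go there, drops.
- handle_mid (a point): Middle of the lid's handle, a 12 mm round steel bar 80 mm long along the lid's y axis, on a post at each end; the bar's centre is 36 mm above the lid's top, 150 mm above the bench when shut.
- bolt (a joint): Steel slide bolt, a 10 mm square bar whose tip lies 2 mm over the lid's edge and bars it. Value in m: starts between 0 and 0.012 and grows as it slides outwards along the canister's -x, until it meets its stop at about 0.045. It drags with about 3 N and stays where it is left.
- bolt_knob (a point): Middle of the bolt's upright round knob, 18 mm in diameter, 38 mm tall (126 to 164 mm above the bench), this point 145 mm above the bench; 115 mm from the canister's axis plus the bolt's value.
- pin1_mid (a point): A loose turned steel pin standing on the bench, 20 mm in diameter, 56 mm tall; point half-way up. Bystander.
- pin2_mid (a point): A second such pin near it. Bystander.
- cup_mid (a point): White paper cup, 76 mm wide at the rim, 95 mm tall; point half-way up. Bystander.
- chuck_mid (a point): Dark steel drill chuck standing on the bench, 58 mm in diameter, 68 mm tall; point half-way up. Bystander.
- pin_plate: Fixed dark steel plate 110 by 130 by 20 mm with twelve turned pins standing on it, 76 mm tall in all, on the bench to the +y side of the canister. Origin at the centre of its underside. Bystander.
- chuck_key: T-shaped chuck key, 84 mm long, lying on the bench. Bystander.
Mind the look-alikes: they are no part of the job. Leave any brown look-alike of the lid alone.

How it is judged:
On the way, in this order (a step that is already met when the one before it is completed fails the run):
1. the bolt is slid out to its stop, with the lid still shut (value of joint bolt above 0.041 m and z of lid in the frame of can below 0.107 m), for 0.1 s.
2. the seal has let go and the lid is up off it, in the fingers (z of lid in the frame of can above 0.117 m and contact force between the fingers and lid above 0.5 N), for 0.1 s.
At the end, for the whole second after the job is handed in: The lid's underside is 18 to 42 mm above the rim, within 25 mm of the canister's axis, level within 0.2 rad, at rest, held by the fingers and touching no part of the canister; the bolt is within 4 mm of its stop; no loose bystander has moved more than 25 mm from where it stood (z of lid in the frame of can between 0.118 and 0.142 m and horizontal distance between lid and can below 0.025 m and angle between lid's own z axis and vertical below 0.2 rad and linear speed of lid below 0.02 m/s and contact force between the fingers and lid above 0.5 N and contact force between lid and can below 0.3 N and value of joint bolt above 0.041 m and distance of each of pin1_mid, pin2_mid, cup_mid, chuck_mid, chuck_key from where it was at the start of the episode below 0.025 m); the arm keeps its last pose, push and grip.
It fails at once if a bystander is knocked or moved by more than 25 mm (distance of any of pin1_mid, pin2_mid, cup_mid, chuck_mid, chuck_key from where it was at the start of the episode above 0.025 m).
It also fails if it takes over 45 s, if anything falls off the work surface, if the arm or the gripper's body presses on something with over 40 N, if the wrist force passes 120 N, or if a joint passes its speed limit or range.

## Robot

A 7-joint arm with a two-finger parallel gripper is mounted at the origin on the work surface. World frame = base frame: x ahead of the robot, y to its left, z up, the work surface at z = 0. Lengths are in m, angles in rad, forces in N, time in s.
With the tool pointing down it reaches from about 0.35 to 0.9 m from the base axis. Payload 8.1 kg.
Tool frame: the origin (TCP) lies midway between the tips of the shut fingers; the grasp point (between the pads) lies 19 mm behind it; z points along the fingers, y is the line along which they close (so a half turn about z gives the same grasp; the last joint's range is limited). The gripper opens to 92 mm and grips with 3 to 60 N. Pads are 19 mm wide; open, the fingers measure 130 mm over their backs; the gripper's body (75 mm by 190 mm) begins 47 mm behind the grasp point.
Start: joints at [-1.238, 0.434, 0.025, 1.573, -0.012, 1.134, -0.075], TCP at [0.264, 0.567, 0.227] pointing down, gripper open.
Joint ranges: [-2.62, 2.62], [-0.44, 2.09], [-1.27, 1.32], [0.08, 2.57], [-1.32, 4.46], [0.12, 2], [-2.74, 2.74]. Speed limits (rad/s): [2.22, 2.22, 3.01, 3.01, 3.14, 3.14, 3.14].

## Interface

Orientations are given as a unit quaternion [x, y, z, w].
In Python, from rig import readout, grab_frame, finish_job gives the robot as it stands.
- The arm moves only by the tool carry_out, never from a script. Its argument "rows" is a list of rows, each a list of 3 entries, a list of its own where there are three numbers: the shift along the tool's x, y, z as a fraction of full scale, then the turn, a rotation vector about the tool's x, y, z as a fraction of full scale, then the closure, from -1 (fully open) to 1 (shut), so that 0 is half open. In form: [[[x, y, z], [wx, wy, wz], gripper], ...]. A call has 1 to 12 rows; each row shifts and turns the commanded pose from where the row before left it, along the tool's axes as they then stand; what a row does not reach is not made up. Full scale, the value 1, is 0.03 m for a shift and 45 degrees for a turn. A row lasts 1/8 s, in which the tool goes at most 62.5 mm and 10.7 degrees, less where a joint would pass 70% of its speed; a pose out of reach is approached as far as the arm can. A call with a number of a shift or a turn outside -1 to 1 is refused whole. A call with a gripper value outside its range is refused whole. The fingers move at their own pace and stop on an object; the grip force is fixed at half the most. Time passes only in rows, so rows that do not move let the fingers close. It gives the time, the measured TCP pose, the force, the opening and the grip force at its end, in the units of the state.
- readout.state(): the state, without advancing time (a new reading comes with each control period).
- grab_frame(name): name is "side" or "top" or "wrist"; returns a dict with "img" (420x560x3 uint8, blue, green, red), "intrinsics" (3x3 intrinsics, pixels), "T" (4x4, takes a point from camera to world coordinates). Camera axes: x right, y down, z forward; pixel columns grow to the right and rows downward; lengths in m; the calibration is good to about 2 mm. A picture is of the moment at which its call begins. There is no depth.
- finish_job(): hands the job in; it is judged then, once.
The state is a dict: "clock": time; "joint_pos": joint angles; "joint_vel": joint speeds; "joint_efforts": joint torques, N m; "ee_pos": TCP position; "ee_rot": TCP orientation; "contact_force": force on the tool from outside, world axes, zero at the start; "wrist_torque": the same for the moment, N m; "gripper_width": finger opening in m; "finger_force": force on a finger pad.
Only numpy, scipy, OpenCV 4.12 (cv2) and the standard library are available. Lean on these libraries where they do the work, as an engineer would, in place of code of your own. Each camera call takes 0.05 s, during which the arm holds its last target. There are 200 camera calls.

## Working session

There is one attempt and no reset: what is moved stays moved. The work goes in short steps, Python scripts to look and compute and a tool call to move; the robot and the scene stay as the last step left them, time stands still between calls to the robot, and variables do not carry over. Pictures are saved under pics/ and viewed, at most 10 in all, crops included, and the job is handed in when it is done.

Besides the shell and the picture viewer there is one more tool, called after ">>>" in YAML: its name, and indented under it one key for each argument. carry_out: Moves the arm, as the interface text tells. Its arguments: {"type":"object","properties":{"rows":{"type":"array"}},"required":["rows"]}

```bash
mkdir -p pics; ls; python3 - <<'E'
from rig import readout, grab_frame
import cv2,numpy as np
s=readout.state(); print({k:np.round(v,3).tolist() for k,v in s.items()})
for n in("top","side"):
    f=grab_frame(n); cv2.imwrite(f"pics/{n}0.png",f["img"]); print(n,f["intrinsics"].round(1).tolist(),f["T"].round(4).tolist())
E
```

```text
pics
{'clock': 0.0, 'joint_pos': [-1.238, 0.435, 0.025, 1.574, -0.012, 1.134, -0.075], 'joint_vel': [-0.0, -0.0, -0.001, -0.0, -0.0, 0.001, 0.001], 'joint_efforts': [-0.0, -66.784, 0.985, -31.446, -0.061, 0.042, 0.0], 'ee_pos': [0.264, 0.566, 0.226], 'ee_rot': [0.216, 0.976, -0.001, -0.0], 'contact_force': [-0.158, -0.108, 0.018], 'wrist_torque': [-0.034, 0.014, 0.002], 'finger_force': 0.0, 'gripper_width': 0.092}
top [[508.7, 0.0, 286.4], [0.0, 508.7, 204.6], [0.0, 0.0, 1.0]] [[0.0165, -0.9867, 0.1618, 0.4184], [-0.9996, -0.0202, -0.0213, 0.0352], [0.0243, -0.1614, -0.9866, 1.0379], [0.0, 0.0, 0.0, 1.0]]
side [[440.4, 0.0, 278.9], [0.0, 440.4, 206.9], [0.0, 0.0, 1.0]] [[0.7295, -0.4844, 0.4828, 0.1926], [-0.6839, -0.5271, 0.5045, -0.3603], [0.0101, -0.6983, -0.7158, 0.6991], [0.0, 0.0, 0.0, 1.0]]
```

View pics/top0.png

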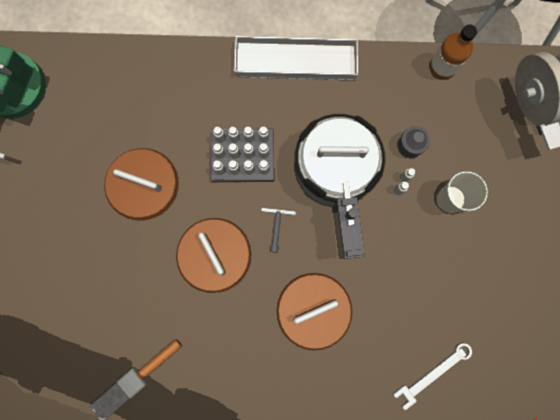

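View pics/side0.png

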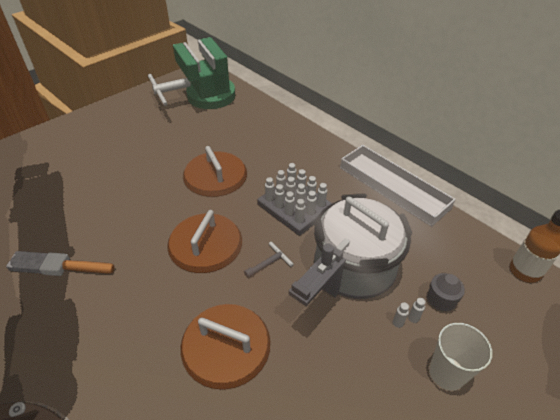

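The top view shows the canister at about (340,158), the handle from (320,151) to (367,153), the knob near (350,212) and the ledge end near (352,257). In the side view the handle runs (348,205)-(385,233) and the knob is near (327,255). I'll enlarge both.

```bash
python3 - <<'E'
import cv2,numpy as np
a=cv2.imread("pics/top0.png")[105:265,280:440]; b=cv2.imread("pics/side0.png")[185:345,280:440]
a,b=[cv2.resize(i,(400*1,400),interpolation=cv2.INTER_CUBIC) for i in(a,b)]
cv2.imwrite("pics/c0.png",np.hstack([a,b]))
E
```

```text
(no output)
```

View pics/c0.png

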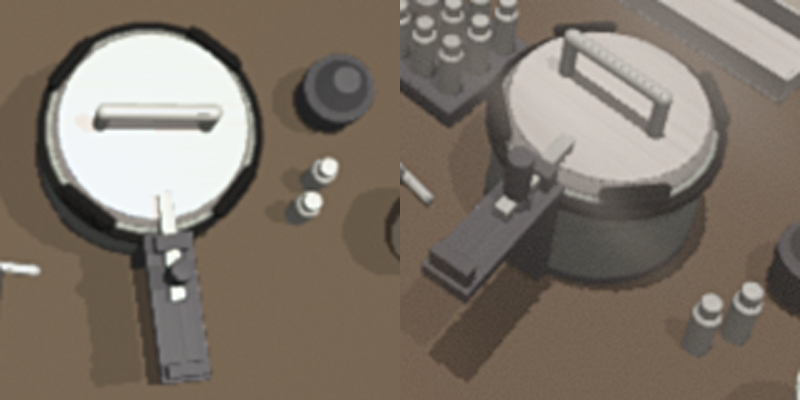

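```bash
cat > h.py <<'E'
import numpy as np, cv2
from rig import readout, grab_frame
def ray(f,u,v):
    K,T=f["intrinsics"],f["T"]; d=T[:3,:3]@np.linalg.inv(K)@[u,v,1.]; return T[:3,3],d
def onz(f,u,v,z):
    o,d=ray(f,u,v); return (o+d*(z-o[2])/d[2]).round(4)
E
python3 - <<'E'
from h import *
f=grab_frame("top"); g=grab_frame("side")
c=lambda x,y:(280+x/2.5,105+y/2.5); d=lambda x,y:(280+(x-400)/2.5,185+y/2.5)
for n,p,z in[("h1",(97,115),.15),("h2",(221,114),.15),("lid",(152,129),.114),("knobtop",(180,266),.164),("stop end L",(163,378),.13),("stop end R",(209,375),.13),("bolt tip",(166,193),.122)]: print(n,onz(f,*c(*p),z))
for n,p,z in[("h1",(571,36),.15),("h2",(665,99),.15),("knobtop",(520,155),.164)]: print("s",n,onz(g,*d(*p),z))
# lid contour by brightness in top view
m=(f["img"].min(2)>200).astype(np.uint8); m[:110]=0;m[205:]=0;m[:,:285]=0;m[:,390:]=0
cs=max(cv2.findContours(m,0,2)[0],key=cv2.contourArea); h=cv2.convexHull(cs)
P=np.array([onz(f,*q[0],.114)[:2] for q in h],np.float32); print("lid circ",cv2.minEnclosingCircle(P),cv2.fitEllipse(P))
E
```

```text
h1 [ 0.6632 -0.0408  0.15  ]
h2 [ 0.666  -0.1306  0.15  ]
lid [ 0.6632 -0.0853  0.114 ]
knobtop [ 0.5521 -0.0982  0.164 ]
stop end L [ 0.4762 -0.0909  0.13  ]
stop end R [ 0.4789 -0.1239  0.13  ]
bolt tip [ 0.6127 -0.0945  0.122 ]
s h1 [ 0.6666 -0.0433  0.15  ]
s h2 [ 0.6672 -0.1256  0.15  ]
s knobtop [ 0.5502 -0.0989  0.164 ]
lid circ ((0.6613035798072815, -0.08489857614040375), 0.07639504224061966) ((0.6648682355880737, -0.08538985997438431), (0.13988150656223297, 0.14834818243980408), 99.10469055175781)
```

>>> carry_out:
  rows:
    - [[0,0,0],[0,0,-0.176],-1]
    - [[0,0,0],[0,0,-0.176],-1]
    - [[0,0,0],[0,0,-0.176],-1]
    - [[0,0,0],[0,0,-0.176],-1]
    - [[-0.29,-0.96,0],[0,0,0],-1]
    - [[-0.29,-0.96,0],[0,0,0],-1]
    - [[-0.29,-0.96,0],[0,0,0],-1]
    - [[-0.29,-0.96,0],[0,0,0],-1]
    - [[-0.29,-0.96,0],[0,0,0],-1]
    - [[-0.29,-0.96,0],[0,0,0],-1]
    - [[-0.29,-0.96,0],[0,0,0],-1]
    - [[-0.29,-0.96,0],[0,0,0],-1]

```text
clock: 1.7
ee_pos: [0.3602, 0.3448, 0.2267]
ee_rot: [-0.058, 0.998, -0.0, -0.0]
contact_force: [0.8, 1.0, 0.0]
gripper_width: 0.0916
finger_force: 0.0
```

>>> carry_out:
  rows:
    - [[-0.29,-0.96,0],[0,0,0],-1]
    - [[-0.29,-0.96,0],[0,0,0],-1]
    - [[-0.29,-0.96,0],[0,0,0],-1]
    - [[-0.29,-0.96,0],[0,0,0],-1]
    - [[-0.29,-0.96,0],[0,0,0],-1]
    - [[-0.29,-0.96,0],[0,0,0],-1]
    - [[-0.29,-0.96,0],[0,0,0],-1]
    - [[-0.29,-0.96,0],[0,0,0],-1]
    - [[-0.29,-0.96,0],[0,0,0],-1]
    - [[-0.29,-0.96,0],[0,0,0],-1]
    - [[-0.29,-0.96,0],[0,0,0],-1]
    - [[0,0,0],[0,0,0],-1]

```text
clock: 3.2
ee_pos: [0.4925, 0.04, 0.2267]
ee_rot: [-0.056, 0.998, -0.0, 0.0]
contact_force: [0.8, 0.4, -0.2]
gripper_width: 0.0919
finger_force: 0.0
```

>>> carry_out:
  rows:
    - [[-0.18,-0.6,0],[0,0,0],-1]
    - [[-0.18,-0.6,0],[0,0,0],-1]
    - [[-0.18,-0.6,0],[0,0,0],-1]
    - [[-0.18,-0.6,0],[0,0,0],-1]
    - [[-0.18,-0.6,0],[0,0,0],-1]
    - [[-0.18,-0.6,0],[0,0,0],-1]
    - [[-0.18,-0.6,0],[0,0,0],-1]
    - [[-0.18,-0.6,0],[0,0,0],-1]
    - [[0,0,0],[0,0,0],-1]
    - [[0,0,0],[0,0,0],-1]

```text
clock: 4.45
ee_pos: [0.5515, -0.0949, 0.2266]
ee_rot: [-0.059, 0.998, 0.0, -0.0]
contact_force: [0.3, 0.6, 0.5]
gripper_width: 0.092
finger_force: 0.0
```

```bash
python3 - <<'E'
from h import *
s=readout.state(); print(s["ee_pos"],s["ee_rot"],s["joint_pos"])
f=grab_frame("wrist"); cv2.imwrite("pics/w1.png",f["img"]); K,T=f["intrinsics"],f["T"]
print(T.round(3).tolist())
for n,p in [("knobtop",(.551,-.0985,.164)),("tcp",s["ee_pos"]),("hmid",(.665,-.085,.15))]:
    q=np.linalg.inv(T)@[*p,1]; q=K@q[:3]; print(n,q[:2]/q[2])
E
```

```text
[ 0.55151147 -0.09486417  0.22659924] [-5.86830258e-02  9.98276610e-01  2.90833644e-04 -1.64715609e-04] [-0.1131508   0.32905489  0.24956079  1.75047169 -0.09150588  1.07376026
  1.8555189 ]
[[-0.117, 0.954, 0.274, 0.476], [0.993, 0.112, 0.033, -0.103], [0.001, 0.276, -0.961, 0.385], [0.0, 0.0, 0.0, 1.0]]
knobtop [270.91537962 224.68039934]
tcp [276.10192419 267.41734235]
hmid [272.05561547 357.14853424]
```

View pics/w1.png

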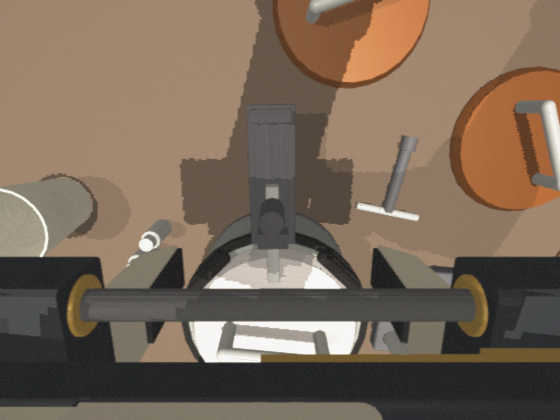

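The wrist view agrees with the estimate: the knob is at u≈272 (predicted 271) and the handle middle is near (275,355). I'll go down and close on the knob.

>>> carry_out:
  rows:
    - [[0,-0.12,0.6],[0,0,0],-1]
    - [[0,0,0.6],[0,0,0],-1]
    - [[0,0,0.6],[0,0,0],-1]
    - [[0,0,0.6],[0,0,0],-1]
    - [[0,0,0.55],[0,0,0],-1]
    - [[0,0,0],[0,0,0],-1]
    - [[0,0,0],[0,0,0],1]
    - [[0,0,0],[0,0,0],1]
    - [[0,0,0],[0,0,0],1]
    - [[0,0,0],[0,0,0],1]
    - [[0,0,0],[0,0,0],1]
    - [[0,0,0],[0,0,0],1]

```text
clock: 6.0
ee_pos: [0.5521, -0.0991, 0.1383]
ee_rot: [-0.058, 0.998, 0.0, 0.0]
contact_force: [0.2, -0.5, -0.6]
gripper_width: 0.0361
finger_force: 0.0
```

>>> carry_out:
  rows:
    - [[0,0,0],[0,0,0],1]
    - [[0,0,0],[0,0,0],1]
    - [[0,0,0],[0,0,0],1]
    - [[0,0,0],[0,0,0],1]
    - [[0,0,0],[0,0,0],1]

```text
clock: 6.62
ee_pos: [0.552, -0.0988, 0.1382]
ee_rot: [-0.059, 0.998, 0.0, -0.0]
contact_force: [-0.3, 2.7, 0.8]
gripper_width: 0.0174
finger_force: 30.0
```

>>> carry_out:
  rows:
    - [[0.15,0,0],[0,0,0],1]
    - [[0.15,0,0],[0,0,0],1]
    - [[0.15,0,0],[0,0,0],1]
    - [[0.15,0,0],[0,0,0],1]
    - [[0.15,0,0],[0,0,0],1]
    - [[0.15,0,0],[0,0,0],1]
    - [[0.15,0,0],[0,0,0],1]

```text
clock: 7.5
ee_pos: [0.5204, -0.1029, 0.1382]
ee_rot: [-0.058, 0.998, -0.0, 0.0]
contact_force: [3.1, 3.3, -3.0]
gripper_width: 0.0171
finger_force: 30.0
```

>>> carry_out:
  rows:
    - [[0.08,0,0],[0,0,0],1]
    - [[0.08,0,0],[0,0,0],1]

```text
clock: 7.75
ee_pos: [0.5159, -0.1035, 0.1382]
ee_rot: [-0.058, 0.998, -0.0, 0.0]
contact_force: [2.8, 2.4, -2.3]
gripper_width: 0.017
finger_force: 30.0
```

>>> carry_out:
  rows:
    - [[0.08,0,0],[0,0,0],1]
    - [[0,0,0],[0,0,0],1]

```text
clock: 8.0
ee_pos: [0.5132, -0.1038, 0.1382]
ee_rot: [-0.058, 0.998, -0.0, -0.0]
contact_force: [1.3, 1.6, -1.6]
gripper_width: 0.0171
finger_force: 30.0
```

>>> carry_out:
  rows:
    - [[0.07,0,0],[0,0,0],1]
    - [[0.07,0,0],[0,0,0],1]

```text
clock: 8.25
ee_pos: [0.5095, -0.1043, 0.1382]
ee_rot: [-0.058, 0.998, -0.0, 0.0]
contact_force: [2.2, 1.6, -3.7]
gripper_width: 0.0173
finger_force: 30.0
```

>>> carry_out:
  rows:
    - [[0.07,0,0],[0,0,0],1]
    - [[0,0,0],[0,0,0],1]

```text
clock: 8.5
ee_pos: [0.5092, -0.1043, 0.1383]
ee_rot: [-0.059, 0.998, -0.0, 0.002]
contact_force: [10.1, 1.4, -11.0]
gripper_width: 0.0172
finger_force: 30.0
```

>>> carry_out:
  rows:
    - [[0.06,0,0],[0,0,0],1]
    - [[0,0,0],[0,0,0],1]

```text
clock: 8.75
ee_pos: [0.5092, -0.1043, 0.1384]
ee_rot: [-0.059, 0.998, -0.001, 0.003]
contact_force: [17.6, 1.0, -18.2]
gripper_width: 0.0171
finger_force: 30.0
```

The knob has not moved between the last pushes while the force rose to 18 N, so the bolt is at its stop. I'll ease off, let go and rise.

>>> carry_out:
  rows:
    - [[-0.06,0,0],[0,0,0],1]
    - [[0,0,0],[0,0,0],-1]
    - [[0,0,0],[0,0,0],-1]
    - [[0,0,0],[0,0,0],-1]
    - [[0,0,0],[0,0,0],-1]
    - [[0,0,0],[0,0,0],-1]
    - [[0,0,0],[0,0,0],-1]
    - [[0,0,-0.8],[0,0,0],-1]
    - [[0,0,-0.8],[0,0,0],-1]
    - [[0,0,-0.8],[0,0,0],-1]
    - [[0,0,-0.5],[0,0,0],-1]
    - [[0,0,0],[0,0,0],-1]

```text
clock: 10.25
ee_pos: [0.5079, -0.1044, 0.2259]
ee_rot: [-0.059, 0.998, -0.0, 0.001]
contact_force: [0.1, -0.7, 0.6]
gripper_width: 0.0917
finger_force: 0.0
```

```bash
python3 - <<'E'
from h import *
s=readout.state(); print(s["ee_pos"],s["ee_rot"],s["gripper_width"])
f=grab_frame("top"); g=grab_frame("side"); w=grab_frame("wrist")
cv2.imwrite("pics/m.png",np.vstack([np.hstack([cv2.resize(f["img"][105:265,280:440],(400,400)),cv2.resize(g["img"][185:345,280:440],(400,400))])]));cv2.imwrite("pics/w2.png",w["img"])
K,T=w["intrinsics"],w["T"]
for y in(-.125,-.085,-.045):
    q=np.linalg.inv(T)@[.665,y,.15,1]; q=K@q[:3]; print(q[:2]/q[2])
E
```

```text
[ 0.50791683 -0.10440452  0.22592985] [-5.85342000e-02  9.98284986e-01 -4.71439819e-05  9.12570292e-04] 0.0917480910010056
[228.52532957 401.09348631]
[277.33280479 405.69682146]
[325.70326132 410.25893867]
```

View pics/w2.png

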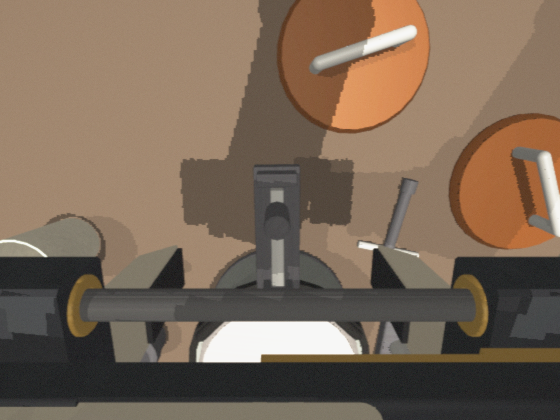

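View pics/m.png

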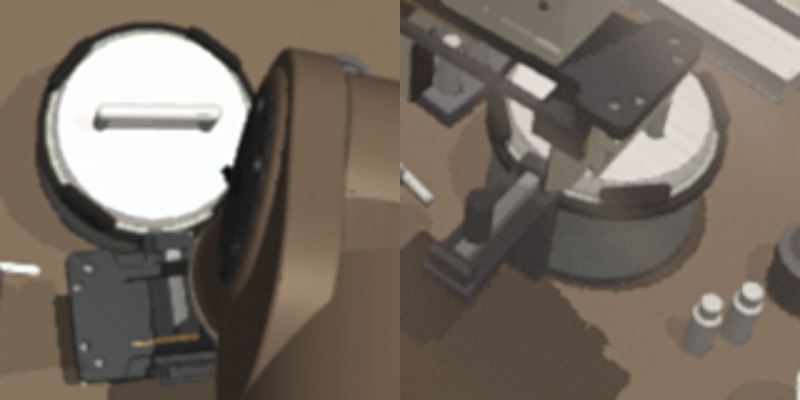

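The side view shows the knob against the stop block with the bolt off the lid. The canister and the pins have not moved. Next I turn the gripper across the handle and go over it.

>>> carry_out:
  rows:
    - [[0,0,0],[0,0,0.2125],-1]
    - [[0,0,0],[0,0,0.2125],-1]
    - [[0,0,0],[0,0,0.2125],-1]
    - [[0,0,0],[0,0,0.2125],-1]
    - [[0,0,0],[0,0,0.2125],-1]
    - [[0,0,0],[0,0,0.2125],-1]
    - [[0,0,0],[0,0,0.2125],-1]
    - [[0,0,0],[0,0,0.2125],-1]
    - [[0,0,0],[0,0,0.2125],-1]
    - [[0,0,0],[0,0,0.2125],-1]
    - [[0,0,0],[0,0,0],-1]
    - [[0,0,0],[0,0,0],-1]

```text
clock: 11.9
ee_pos: [0.5071, -0.1043, 0.2248]
ee_rot: [0.699, 0.715, -0.0, -0.0]
contact_force: [-0.3, 0.4, 0.3]
gripper_width: 0.0917
finger_force: 0.0
```

>>> carry_out:
  rows:
    - [[0.066,0.66,0],[0,0,0],-1]
    - [[0.066,0.66,0],[0,0,0],-1]
    - [[0.066,0.66,0],[0,0,0],-1]
    - [[0.066,0.66,0],[0,0,0],-1]
    - [[0.066,0.66,0],[0,0,0],-1]
    - [[0.066,0.66,0],[0,0,0],-1]
    - [[0.066,0.66,0],[0,0,0],-1]
    - [[0.066,0.66,0],[0,0,0],-1]
    - [[0,0,0],[0,0,0],-1]
    - [[0,0,0],[0,0,0],-1]

```text
clock: 13.15
ee_pos: [0.6646, -0.086, 0.2249]
ee_rot: [0.7, 0.714, -0.0, -0.0]
contact_force: [-0.2, -0.7, 0.7]
gripper_width: 0.0917
finger_force: 0.0
```

```bash
python3 - <<'E'
from h import *
s=readout.state(); print(s["ee_pos"],s["ee_rot"])
w=grab_frame("wrist"); cv2.imwrite("pics/w3.png",w["img"])
K,T=w["intrinsics"],w["T"]
for p in [(.666,-.1255,.15),(.666,-.0855,.15),(.666,-.0455,.15),tuple(s["ee_pos"])]:
    q=np.linalg.inv(T)@[*p,1]; q=K@q[:3]; print(q[:2]/q[2])
E
```

```text
[ 0.66463457 -0.08598237  0.22489414] [ 7.00191674e-01  7.13954736e-01 -3.59060807e-04 -3.53627822e-04]
[279.49085343 271.38541735]
[280.69550637 218.81481088]
[282.01429384 161.26341568]
[279.21626559 266.329364  ]
```

View pics/w3.png

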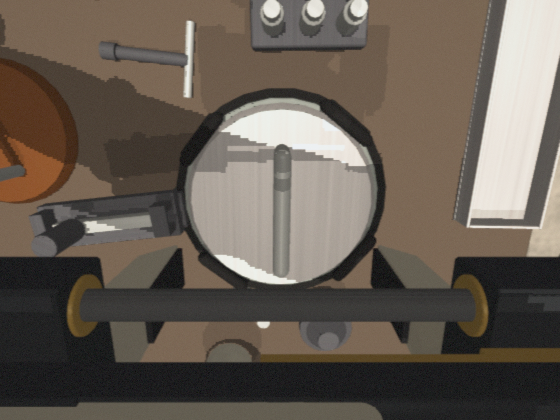

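The handle appears at u≈282, v≈148-277, within about 1 mm of the prediction across the bar and centred along it to a few mm. I'll go down and grip it.

>>> carry_out:
  rows:
    - [[0,0.03,0.52],[0,0,0],-1]
    - [[0,0,0.52],[0,0,0],-1]
    - [[0,0,0.52],[0,0,0],-1]
    - [[0,0,0.52],[0,0,0],-1]
    - [[0,0,0.52],[0,0,0],-1]
    - [[0,0,0.5],[0,0,0],-1]
    - [[0,0,0],[0,0,0],-1]
    - [[0,0,0],[0,0,0],1]
    - [[0,0,0],[0,0,0],1]
    - [[0,0,0],[0,0,0],1]
    - [[0,0,0],[0,0,0],1]
    - [[0,0,0],[0,0,0],1]

```text
clock: 14.7
ee_pos: [0.6664, -0.0855, 0.1324]
ee_rot: [0.7, 0.714, 0.0, 0.0]
contact_force: [-0.2, 0.1, -0.9]
gripper_width: 0.0461
finger_force: 0.0
```

>>> carry_out:
  rows:
    - [[0,0,0],[0,0,0],1]
    - [[0,0,0],[0,0,0],1]
    - [[0,0,0],[0,0,0],1]
    - [[0,0,0],[0,0,0],1]
    - [[0,0,0],[0,0,0],1]
    - [[0,0,0],[0,0,0],1]
    - [[0,0,0],[0,0,0],1]

```text
clock: 15.58
ee_pos: [0.6669, -0.0854, 0.1324]
ee_rot: [0.7, 0.714, 0.0, 0.0]
contact_force: [4.9, 0.7, -2.0]
gripper_width: 0.011
finger_force: 30.0
```

>>> carry_out:
  rows:
    - [[0,0,-0.07],[0,0,0],1]
    - [[0,0,-0.07],[0,0,0],1]
    - [[0,0,-0.07],[0,0,0],1]

```text
clock: 15.95
ee_pos: [0.6642, -0.0852, 0.1369]
ee_rot: [0.7, 0.714, -0.002, -0.002]
contact_force: [-0.3, 1.0, -16.6]
gripper_width: 0.0109
finger_force: 30.0
```

>>> carry_out:
  rows:
    - [[0,0,-0.1],[0,0,0],1]
    - [[0,0,-0.1],[0,0,0],1]
    - [[0,0,-0.1],[0,0,0],1]
    - [[0,0,-0.1],[0,0,0],1]
    - [[0,0,-0.1],[0,0,0],1]
    - [[0,0,-0.1],[0,0,0],1]

```text
clock: 16.7
ee_pos: [0.6665, -0.0855, 0.1569]
ee_rot: [0.7, 0.714, 0.0, 0.0]
contact_force: [0.2, -0.5, -3.7]
gripper_width: 0.0112
finger_force: 30.0
```

>>> carry_out:
  rows:
    - [[0,0,-0.08],[0,0,0],1]
    - [[0,0,-0.08],[0,0,0],1]
    - [[0,0,-0.08],[0,0,0],1]
    - [[0,0,0],[0,0,0],1]
    - [[0,0,0],[0,0,0],1]

```text
clock: 17.32
ee_pos: [0.6663, -0.0855, 0.1636]
ee_rot: [0.7, 0.714, -0.0, -0.0]
contact_force: [0.1, 0.4, -3.9]
gripper_width: 0.0108
finger_force: 30.0
```

```bash
python3 - <<'E'
from h import *
f=grab_frame("top"); g=grab_frame("side")
cv2.imwrite("pics/e.png",np.hstack([cv2.resize(f["img"][105:265,280:440],(400,400)),cv2.resize(g["img"][185:345,280:440],(400,400))]))
E
```

```text
(no output)
```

View pics/e.png

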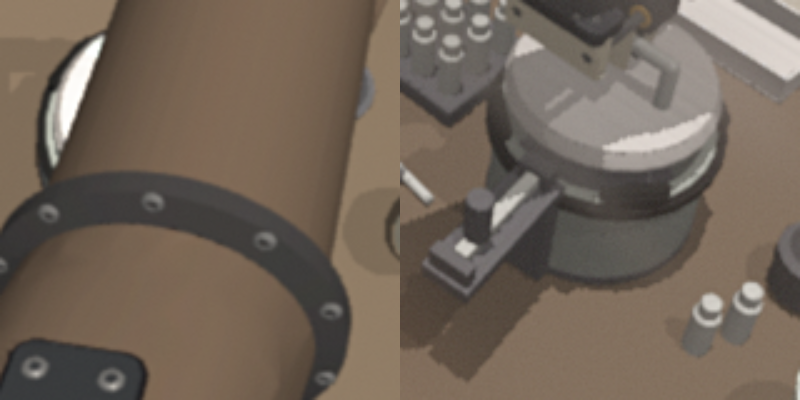

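```bash
python3 - <<'E'
from h import *
g=grab_frame("side"); K,T=g["intrinsics"],g["T"]
k=onz(g,280+80/2.5,185+198/2.5,.164); print(k, np.hypot(*(k[:2]-[.665,-.085]))-.115, np.hypot(*(k[:2]-[.5502,-.0989])))
for z in(.15,.17,.175,.18,.185):
    q=K@(np.linalg.inv(T)@[.667,-.1256,z,1])[:3]; q=q[:2]/q[2]; print(z,(q-[280,185])*2.5+[400,0])
E
```

```text
[ 0.5078 -0.105   0.164 ] 0.04346715748065906 0.04283654981438163
0.15 [664.84948572  99.20829812]
0.17 [670.43369744  78.9089392 ]
0.175 [671.86432239  73.70842551]
0.18 [673.30918915  68.45614095]
0.185 [674.76851145  63.15130858]
```

```bash
python3 -c "
from rig import finish_job
print(finish_job())"
```

```text
the job is handed in; nothing more can be done
None
```

The bolt is out at its stop and the lid is held level about 3 cm above where it sat, clear of the seal; by the last side view no bystander there had shifted. I have handed the job in, but no verdict came back.

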